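Tap the test slab onto the centre line of a spring-mounted stage

TASK

The aluminium test slab lies skewed on the spring-mounted stage. Tap it gently, now from one side and now from the other, until the line scribed along its top lies exactly over and parallel to the stage's centre line; lengthwise it can stay about where it is. Never lift it, leave it lying flat on the stage, and leave the timer, the beaker and the tub where they stand.

Things in the scene. Friction and masses are not known exactly. Their poses are not given: they have to be found in the camera images.
- slab: Loose aluminium slab, 120 long (x) by 92 wide (y) by 25 mm high, too wide to grasp, 0.4 to 0.85 kg, a dark line scribed along the middle of its top. Origin: centre of its underside; x along the line, z up. Rests by friction on the platen; starts turned 0.2 to 0.36 rad anticlockwise from the stage's line, within 5 mm of the mark sideways and lengthwise.
- mark (a point): Middle of the upper face of the platen, the stage's steel top plate (160 mm along the line by 150 across, upper face 30 mm above the worktop). x along the stage's centre line, a thin white line showing past both ends of the slab; y across; z up. The line points 0.2 rad right to 0.45 rad left of straight ahead of the robot. The mark moves with the platen.
- platen (a joint): Sideways give of the platen on its springs, m along the mark's y, 0 at rest, stops at +-0.012. 600 N/m: a 3 N push on the slab carries slab and platen 5 mm together; only when the push exceeds the friction (unknown, about 1 to 8 N) does the slab slide on the platen. Let go, the platen returns to 0 and takes the slab along.
- stage: Fixed base of the stage, 170 by 150 mm, on the worktop; origin: centre of its underside; x along the centre line, y across. At rest the mark stands 30 mm straight above this origin.
- timer: Bystander: small table timer 62 x 68 x 20 mm, at the left; origin: centre of its underside.
- beaker: Bystander: glass beaker 59 x 64 x 72 mm, behind the stage to the left; origin: centre of its underside.
- tub: Bystander: white screw-top tub 54 mm across, 48 mm high, in front of the stage to the left; origin: centre of its underside.
Things that resemble listed ones, but are neither listed nor needed, are in the scene too. There is more than one size of the slab; the job needs the smaller.

How it is judged:
At the end, for the whole second after the job is handed in: The slab lies flat and still on the platen, the middle of its scribed line within 2 mm of the stage's centre line, parallel to it within 0.035 rad (2 degrees), and lengthwise within 20 mm of the mark (y of slab in the frame of mark between -0.002 and 0.002 m and angle between the x axis of slab and the x axis of mark, either way round below 0.035 rad and x of slab in the frame of mark between -0.02 and 0.02 m and z of slab in the frame of mark below 0.003 m and angle between slab's own z axis and vertical below 0.03 rad and linear speed of slab below 0.01 m/s); the robot touches nothing.
It fails at once if the slab is hit or squeezed with more than 25 N (contact force between any of the fingers, the arm and slab above 25 N).
It fails at once if the slab is lifted or tipped off the platen (z of slab in the frame of mark above 0.006 m or angle between slab's own z axis and vertical above 0.1 rad).
It fails at once if the timer, beaker or tub is moved by more than 20 mm (distance of any of timer, beaker, tub from where it was at the start of the episode above 0.02 m).
It also fails if it takes over 61 s, if anything falls off the work surface, if the arm or the gripper's body presses on something with over 40 N, if the wrist force passes 120 N, or if a joint passes its speed limit or range.

ROBOT

A 6-joint arm with a two-finger parallel gripper is mounted at the origin on a cart in front of the work surface, level with it; the furniture and walls round the work are solid. World frame = base frame: x ahead of the robot, y to its left, z up, the work surface at z = 0. Lengths are in m, angles in rad, forces in N, time in s.
With the tool pointing down it reaches from about 0.35 to 0.925 m from the base axis. Payload 6.4 kg.
Tool frame: the origin (TCP) lies between the finger pads; the fingertips stand 14 mm ahead of it and the grasp point (between the pads) lies 5 mm behind it; z points along the fingers, y is the line along which they close (so a half turn about z gives the same grasp; the last joint's range is limited). The gripper opens to 94 mm and grips with 3 to 60 N. Pads are 16 mm wide; open, the fingers measure 119 mm over their backs; the gripper's body (75 mm by 177 mm) begins 78 mm behind the grasp point.
Start: joints at [-1.52, 0.245, 1.558, -0, 1.339, -0.174], TCP at [0.145, -0.634, 0.219] pointing down, gripper open.
Joint ranges: [-3.13, 3.13], [-1.02, 2.26], [0.13, 2.54], [-0.95, 4.09], [0.21, 2.88], [-2.74, 2.74]. Speed limits (rad/s): [2.57, 2.57, 3.14, 3.14, 3.14, 3.14].

INTERFACE

Orientations are given as a unit quaternion [x, y, z, w].
In Python, from station import robot gives the robot as it stands. The module is installed in compiled form; this text tells all that it offers.
- The arm moves only by the shell command python3 -m crank 'ROWS' [FORCE]. ROWS is a JSON object of lists of equal length, an entry for each row: "gripper": the gripper command: -1 is shut, 1 is fully open, values between are in proportion; "linear": the shift along the tool's x, y, z in mm, a list of three; "roll": the turn about the tool's z in degrees. In form: {"gripper": [gripper, ...], "linear": [[x, y, z], ...], "roll": [roll, ...]}. A call has 1 to 10 rows; each row shifts and turns the commanded pose from where the row before left it, along the tool's axes as they then stand; what a row does not reach is not made up. A row lasts 1/10 s, in which the tool goes at most 50 mm and 8.59 degrees, less where a joint would pass 70% of its speed; a pose out of reach is approached as far as the arm can. A call with a gripper value outside its range is refused whole. The fingers move at their own pace and stop on an object; FORCE is the grip in N (left out, the last holds). Time passes only in rows, so rows that do not move let the fingers close. It gives the time, the measured TCP pose, the force, the opening and the grip force at its end, in the units of the state.
- robot.sense(): the state, without advancing time (a new reading comes with each control period).
- robot.snapshot(name): name is "scene" or "top" or "wrist"; returns the picture (420x560x3 uint8, red, green, blue); there is no depth.
- robot.camera_info(name): a dict with "fovy" (degrees; the focal length in pixels is half the picture's height over the tangent of half this angle, whatever the lens; pixels are square), "cx", "cy" (the principal point, pixels), "D" ([k1, k2, p1, p2, k3] as OpenCV has them; the pictures are not rectified), "position" and "attitude" of the camera in the world; the wrist camera has in their place "tool_from_camera" (4x4, takes a point from camera to tool coordinates, whose origin is the TCP and whose axes are the flange's). Camera axes: x right, y up, looking along -z (the intrinsics and any distortion apply to the point x, -y, -z); pixel columns grow to the right and rows downward; lengths in m; the calibration is good to about 2 mm. A picture is of the moment at which its call begins: read the wrist's pose just before it. camera_info takes no time and is no camera call.
- robot.job_done(): hands the job in; it is judged then, once.
The state is a dict: "t": time; "q": joint angles; "joint_velocities": joint speeds; "joint_torque": joint torques, N m; "tool_pos": TCP position; "eef_rot": TCP orientation; "force": force on the tool from outside, world axes, zero at the start; "wrist_torque": the same for the moment, N m; "grip_width": finger opening in m; "gripper_force": force on a finger pad.
Only numpy, scipy, OpenCV 4.12 (cv2) and the standard library are available. Lean on these libraries where they do the work, as an engineer would, in place of code of your own. Each camera call takes 0.05 s, during which the arm holds its last target. There are 200 camera calls.

## Working session

There is one attempt and no reset: what is moved stays moved. The work goes in short steps, Python scripts to look and compute and a shell command to move; the robot and the scene stay as the last step left them, time stands still between calls to the robot, and variables do not carry over. Pictures are saved under pics/ and viewed, at most 10 in all, crops included, and the job is handed in when it is done.

```bash
mkdir -p pics
python3 - <<'E'
from station import robot
import cv2, numpy as np
s=robot.sense(); print(s)
for n in ["scene","top","wrist"]:
    print(n,robot.camera_info(n))
a=robot.snapshot("top"); b=robot.snapshot("scene")
cv2.imwrite("pics/top0.png",a[:,:,::-1]); cv2.imwrite("pics/scene0.png",b[:,:,::-1])
E
```

```text
{'t': 0.0, 'q': array([-1.52009545e+00,  2.45780774e-01,  1.55897830e+00,  1.32867175e-05,
        1.33867760e+00, -1.74111362e-01]), 'joint_velocities': array([ 3.26302947e-04, -1.07811447e-03, -3.46103946e-05,  1.97461355e-04,
        1.96074656e-04, -1.43041448e-03]), 'joint_torque': array([ 5.23382787e-04, -4.15845752e+01, -3.14599371e+01,  6.83906442e-02,
        3.33617069e-02, -1.63669579e-04]), 'tool_pos': array([ 0.14487355, -0.63307979,  0.21838583]), 'eef_rot': array([ 9.93688831e-01,  1.12167984e-01,  6.33082069e-05, -9.19856229e-04]), 'force': array([-0.65916036, -0.30860804,  1.11609228]), 'wrist_torque': array([ 0.01307776,  0.01208699, -0.00525596]), 'gripper_force': 0.0, 'grip_width': 0.09380657843515605}
scene {'fovy': 54.63104757004254, 'cx': 284.88536501905907, 'cy': 212.81167156564348, 'D': array([-0.05179531,  0.        ,  0.        ,  0.        ,  0.        ]), 'position': array([-0.09613736,  0.7655101 ,  0.57908408]), 'attitude': array([-0.20944596,  0.42617106,  0.79079404, -0.38620642])}
top {'fovy': 56.26686371362702, 'cx': 279.0878793239398, 'cy': 214.86591042633103, 'D': array([-0.07023357,  0.        ,  0.        ,  0.        ,  0.        ]), 'position': array([0.37976437, 0.29470697, 0.93736271]), 'attitude': array([ 0.06514468, -0.04193842, -0.70488385,  0.70507879])}
wrist {'fovy': 61.57413191537613, 'cx': 277.3659457458219, 'cy': 204.90614768680655, 'D': array([0.01710199, 0.        , 0.        , 0.        , 0.        ]), 'tool_from_camera': array([[-3.97285735e-04,  9.63080823e-01,  2.69212130e-01,
         7.99927825e-02],
       [ 9.99999760e-01,  2.29585465e-04,  6.54414348e-04,
        -1.11364912e-03],
       [ 5.68446717e-04,  2.69212325e-01, -9.63080682e-01,
        -1.64227563e-01],
       [ 0.00000000e+00,  0.00000000e+00,  0.00000000e+00,
         1.00000000e+00]])}
```

View pics/top0.png

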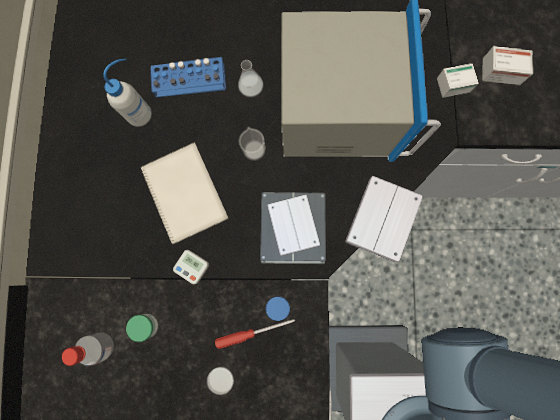

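View pics/scene0.png

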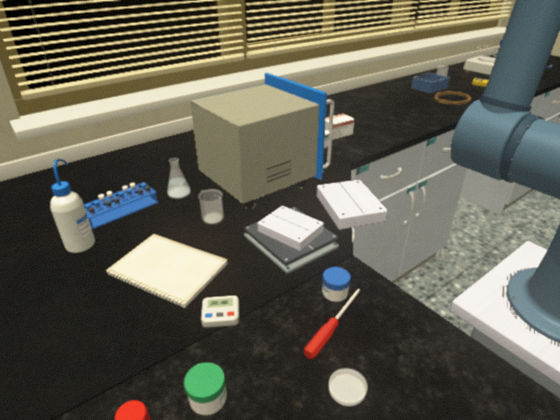

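The slab wanted is the smaller one on the stage, at about top px (293,224). The larger look-alike lies off the stage at (386,218). The pale notebook at (184,193) is neither. Bystanders in the top view are the timer (190,267), the beaker (252,143) and the blue-lidded tub (278,308). The big box behind the stage has to be avoided. Next I locate the stage and check a crop.

```bash
cat > h.py <<'E'
import cv2, numpy as np
from scipy.spatial.transform import Rotation as R
from station import robot
def cam(name, s=None):
    i=robot.camera_info(name); f=210/np.tan(np.radians(i["fovy"])/2)
    K=np.array([[f,0,i["cx"]],[0,f,i["cy"]],[0,0,1.]])
    if name=="wrist":
        T=i["tool_from_camera"]; Rt=R.from_quat(s["eef_rot"]).as_matrix()
        Rc=Rt@T[:3,:3]; p=s["tool_pos"]+Rt@T[:3,3]
    else: Rc=R.from_quat(i["attitude"]).as_matrix(); p=i["position"]
    return K,i["D"],Rc,p
def cast(c,px,z):
    K,D,Rc,p=c
    u=cv2.undistortPoints(np.array(px,float).reshape(-1,1,2),K,D).reshape(-1,2)
    d=np.c_[u[:,0],-u[:,1],-np.ones(len(u))]@Rc.T
    return p+d*((z-p[2])/d[:,2])[:,None]
E
python3 - <<'E'
from h import *
c=cam("top")
g=lambda px,z: print(px,z,cast(c,px,z).round(3).tolist())
g([[262,193],[325,193],[326,263],[261,262]],0.03)
g([[268,204],[303,195],[319,247],[283,254]],0.055)
g([[276,197],[306,254]],0.055)
g([[374,178],[422,192],[400,260],[347,243]],0.03)
g([[282,155],[390,157]],0.0); g([[410,5],[390,158],[438,122]],0.2);g([[252,143]],.07);g([[278,308]],.048)
im=cv2.imread("pics/top0.png")[180:275,245:340]
cv2.imwrite("pics/crop.png",cv2.resize(im,None,fx=6,fy=6,interpolation=cv2.INTER_CUBIC))
E
```

```text
[[262, 193], [325, 193], [326, 263], [261, 262]] 0.03 [[0.571, 0.365, 0.03], [0.57, 0.217, 0.03], [0.407, 0.217, 0.03], [0.409, 0.366, 0.03]]
[[268, 204], [303, 195], [319, 247], [283, 254]] 0.055 [[0.54, 0.349, 0.055], [0.56, 0.269, 0.055], [0.442, 0.234, 0.055], [0.426, 0.315, 0.055]]
[[276, 197], [306, 254]] 0.055 [[0.556, 0.331, 0.055], [0.426, 0.263, 0.055]]
[[374, 178], [422, 192], [400, 260], [347, 243]] 0.03 [[0.606, 0.1, 0.03], [0.572, -0.012, 0.03], [0.413, 0.047, 0.03], [0.452, 0.168, 0.03]]
[[282, 155], [390, 157]] 0.0 [[0.673, 0.319, 0.0], [0.667, 0.053, 0.0]]
[[410, 5], [390, 158], [438, 122]] 0.2 [[0.94, 0.044, 0.2], [0.604, 0.104, 0.2], [0.677, 0.005, 0.2]]
[[252, 143]] 0.07 [[0.68, 0.387, 0.07]]
[[278, 308]] 0.048 [[0.306, 0.326, 0.048]]
```

View pics/crop.png

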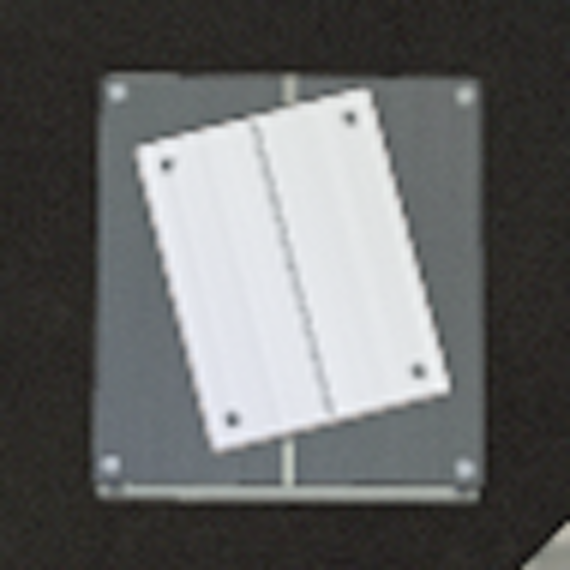

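The crop confirms it: the small slab lies on the grey platen, with the white line showing at crop (290,85) and (290,460), and the scribed line running from (255,125) to (330,412). The stage centre is near (0.489, 0.291) with its line almost straight ahead, and the slab is about 0.27 rad anticlockwise.

Plan: partly open the fingers so they form a two-point straight edge parallel to the line, and push each long side flush in turn.

```bash
python3 -m crank '{"gripper":[0.28,0.28,0.28,0.28,0.28,0.28,0.28,0.28,0.28],"linear":[[38,-29,-3],[38,-29,-3],[38,-29,-3],[38,-29,-3],[38,-29,-3],[38,-29,-3],[38,-29,-3],[38,-29,-3],[38,-29,-3]],"roll":[0,0,0,0,0,0,0,0,0]}' 20
python3 -m crank '{"gripper":[0.28,0.28,0.28,0.28,0.28,0.28,0.28,0.28,0.28,0.28],"linear":[[11,-48,0],[11,-48,0],[11,-48,0],[11,-48,0],[11,-48,0],[11,-48,0],[11,-48,0],[11,-48,0],[11,-48,0],[11,-48,0]],"roll":[0,0,0,0,0,0,0,0,0,0]}'
python3 -m crank '{"gripper":[0.28,0.28,0.28,0.28,0.28,0.28,0.28,0.28,0.28,0.28],"linear":[[0,0,0],[0,0,0],[0,0,0],[0,0,0],[0,0,0],[0,0,0],[0,0,0],[0,0,0],[0,0,0],[0,0,0]],"roll":[-7.7,-7.7,-7.7,-7.7,-7.7,-7.7,-7.7,-7.7,-7.7,-7.7]}'
```

```text
t: 1.0
tool_pos: [0.4209, -0.3011, 0.2463]
eef_rot: [0.994, 0.112, -0.0, -0.0]
force: [1.5, -0.4, -0.7]
grip_width: 0.06
gripper_force: 0.0
t: 2.0
tool_pos: [0.4197, 0.1915, 0.2463]
eef_rot: [0.994, 0.112, 0.0, 0.0]
force: [1.6, -1.1, 0.0]
grip_width: 0.0602
gripper_force: 0.0
t: 3.0
tool_pos: [0.42, 0.1894, 0.246]
eef_rot: [0.706, 0.708, -0.0, -0.0]
force: [0.2, -1.3, -0.2]
grip_width: 0.0602
gripper_force: 0.0
```

```bash
python3 -m crank '{"gripper":[0.28,0.28,0.28,0.28],"linear":[[10,35,15],[10,35,15],[0,0,0],[0,0,0]],"roll":[0,0,0,0]}'
python3 - <<'E'
from h import *
s=robot.sense(); im=robot.snapshot("wrist")
cv2.imwrite("pics/w1.png",im[:,:,::-1]); print(s["tool_pos"],s["eef_rot"])
E
```

```text
t: 3.4
tool_pos: [0.4899, 0.2092, 0.2152]
eef_rot: [0.708, 0.706, -0.001, -0.001]
force: [-0.4, -0.6, 0.2]
grip_width: 0.0602
gripper_force: 0.0
[0.48990885 0.20920833 0.21519154] [ 0.70783503  0.70637613 -0.0012559  -0.00086757]
```

View pics/w1.png

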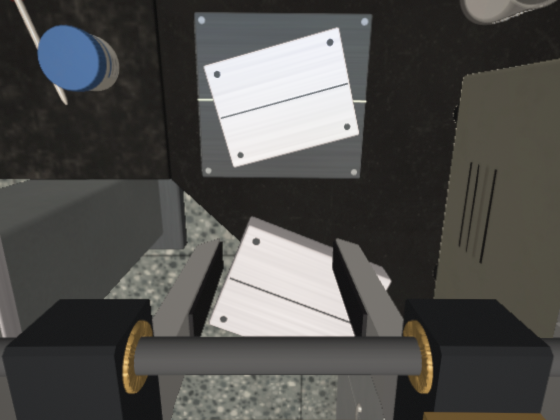

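The wrist view shows the slab on the platen, with its scribed line running from (221,117) to (348,85). The stage line ends show at (205,100) and (360,101). The other slab is below, around (300,290). Now I measure.

```bash
cat > m.py <<'E'
from h import *
def fit(P):
    vx,vy,x,y=cv2.fitLine(P[:,:2].astype(np.float32),cv2.DIST_HUBER,0,1e-5,1e-5).ravel().astype(float)
    if vx<0: vx,vy=-vx,-vy
    return np.array([x,y]),np.array([vx,vy])
def measure(c0=(0.489,0.291),save=None):
    s=robot.sense(); im=robot.snapshot("wrist"); c=cam("wrist",s)
    if save: cv2.imwrite(save,im[:,:,::-1])
    g=cv2.cvtColor(im,cv2.COLOR_RGB2GRAY)
    yy,xx=np.mgrid[:420,:560]; px=np.c_[xx.ravel(),yy.ravel()]
    Wt=cast(c,px,.055).reshape(420,560,3); Wp=cast(c,px,.03).reshape(420,560,3)
    near=(np.abs(Wt[...,0]-c0[0])<.09)&(np.abs(Wt[...,1]-c0[1])<.085)
    m=((g>165)&near).astype(np.uint8)
    m=cv2.morphologyEx(m,cv2.MORPH_OPEN,np.ones((5,5),np.uint8))
    m=cv2.morphologyEx(m,cv2.MORPH_CLOSE,np.ones((7,7),np.uint8))
    cs=max(cv2.findContours(m,cv2.RETR_EXTERNAL,cv2.CHAIN_APPROX_NONE)[0],key=cv2.contourArea)
    m=cv2.drawContours(np.zeros_like(m),[cs],-1,1,-1)
    cw=cast(c,cs.reshape(-1,2),.055)[:,:2]*1000
    (cx,cy),sz,_=cv2.minAreaRect(cw.astype(np.float32)); ctr=np.array([cx,cy])/1000
    bh=cv2.morphologyEx(g,cv2.MORPH_BLACKHAT,np.ones((9,9),np.uint8))
    ins=cv2.erode(m,np.ones((5,5),np.uint8))>0
    P=Wt[ins&(bh>40)]; P=P[np.hypot(*(P[:,:2]-ctr).T)<.057]
    # holes sit >25 mm off the line
    dmid=P[:,:2]-ctr
    k=np.abs(dmid@np.array([0,1.]))<.03; p,v=fit(P[k])
    for _ in range(3):
        r=(P[:,:2]-p)@np.array([-v[1],v[0]]); p,v=fit(P[np.abs(r)<.003])
    mid=p+v*((ctr-p)@v)
    th=cv2.morphologyEx(g,cv2.MORPH_TOPHAT,np.ones((9,9),np.uint8))
    out=cv2.dilate(m,np.ones((9,9),np.uint8))==0
    d=Wp[...,:2]-np.array(c0)
    Q=Wp[out&(th>25)&(np.abs(d[...,0])<.076)&(np.abs(d[...,1])<.02)]
    q,w=fit(Q)
    for _ in range(3):
        r=(Q[:,:2]-q)@np.array([-w[1],w[0]]); Q=Q[np.abs(r)<.003]; q,w=fit(Q)
    e=mid-q
    print("slab mid",mid.round(4),"rect",np.round(sz,1),"npx",len(P),len(Q),"stage pt",(q).round(4),"ang %.4f"%np.arctan2(w[1],w[0]),"xr",Q[:,0].min().round(3),Q[:,0].max().round(3))
    print("ERR y mm %.2f  ang rad %.4f  x(approx) mm %.1f"%(1000*(w[0]*e[1]-w[1]*e[0]),np.arctan2(v[1],v[0])-np.arctan2(w[1],w[0]),1000*((mid-np.array(c0))@w)))
if __name__=="__main__":
    import sys; measure(save=sys.argv[1] if len(sys.argv)>1 else None)
E
python3 m.py
```

```text
slab mid [0.4958 0.2938] rect [118.6  90.6] npx 270 36 stage pt [0.4184 0.2954] ang -0.1493 xr 0.415 0.425
ERR y mm 9.90  ang rad 0.4038  x(approx) mm 6.3
```

```bash
sed -i 's/th>25/th>18/; s/<.076)/<.088)/; s/np.ones((9,9),np.uint8))==0/np.ones((5,5),np.uint8))==0/; s/d\[...,1\])<.02)/d[...,1])<.012)/' m.py; python3 m.py
```

```text
slab mid [0.4957 0.2937] rect [118.4  90.6] npx 263 99 stage pt [0.436  0.2954] ang -0.0126 xr 0.414 0.575
ERR y mm -0.94  ang rad 0.2669  x(approx) mm 6.7
```

```bash
sed -i 's/(0.489,0.291)/(0.4945,0.2945)/' m.py
python3 -m crank '{"gripper":[0.28,0.28,0.28,0.28,0.28,0.28,0.28],"linear":[[0,1,40],[0,1,40],[0,1,40],[0,2,30],[0,0,14],[5,0,0],[5,0,0]],"roll":[0.6,0,0,0,0,0,0]}'
python3 -m crank '{"gripper":[0.28,0.28,0.28,0.28,0.28,0.28,0.28,0.28,0.28,0.28],"linear":[[4,0,0],[2,0,0],[2,0,0],[2,0,0],[2,0,0],[2,0,0],[2,0,0],[2,0,0],[2,0,0],[2,0,0]],"roll":[0,0,0,0,0,0,0,0,0,0]}'
python3 m.py pics/w2.png
```

```text
t: 4.25
tool_pos: [0.4966, 0.2199, 0.0543]
eef_rot: [0.712, 0.703, 0.001, 0.001]
force: [0.4, 0.4, -0.1]
grip_width: 0.0602
gripper_force: 0.0
t: 5.25
tool_pos: [0.4949, 0.2413, 0.0518]
eef_rot: [0.712, 0.703, -0.001, -0.001]
force: [-2.6, -2.7, 0.3]
grip_width: 0.0604
gripper_force: 1.7
slab mid [0.4973 0.3066] rect [118.3  89.9] npx 969 188 stage pt [0.4739 0.301 ] ang -0.0122 xr 0.415 0.575
ERR y mm 5.88  ang rad 0.1795  x(approx) mm 2.7
```

View pics/w2.png

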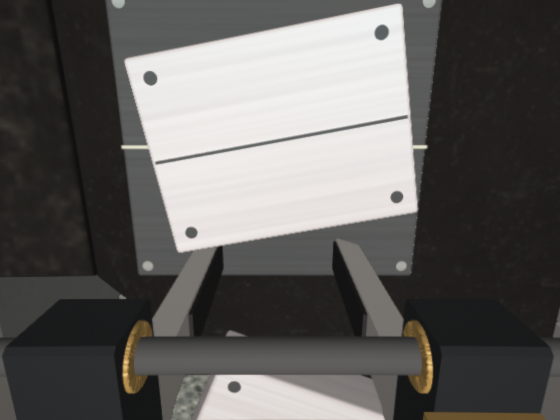

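Under the push the stage line has moved 6.5 mm (about 3.9 N), and the slab relative to the stage is at y +5.9 mm, 0.18 rad. The rear finger at (200,250) is touching and the front one is not yet. A little more push, then I back off, rise and cross to the left side.

```bash
python3 -m crank '{"gripper":[0.28,0.28,0.28,0.28,0.28,0.28,0.28,0.28,0.28,0.28],"linear":[[2,0,0],[2,0,0],[0,0,0],[-3,0,0],[-3,0,0],[-4,0,0],[-6,0,0],[-8,0,0],[0,0,-40],[0,0,-40]],"roll":[0,0,0,0,0,0,0,0,0,0]}'
python3 -m crank '{"gripper":[0.28,0.28,0.28],"linear":[[0,0,-30],[0,0,0],[0,0,0]],"roll":[0,0,0]}'
python3 m.py
```

```text
t: 6.3
tool_pos: [0.4944, 0.2202, 0.1321]
eef_rot: [0.712, 0.702, -0.001, -0.001]
force: [1.6, 0.3, 0.3]
grip_width: 0.06
gripper_force: 0.0
t: 6.6
tool_pos: [0.4957, 0.2209, 0.1626]
eef_rot: [0.712, 0.702, 0.0, 0.0]
force: [-0.3, -0.1, -0.7]
grip_width: 0.0603
gripper_force: 0.0
slab mid [0.5004 0.3062] rect [118.2  90.5] npx 401 120 stage pt [0.451  0.2951] ang -0.0109 xr 0.414 0.575
ERR y mm 11.64  ang rad 0.1326  x(approx) mm 5.7
```

```bash
python3 -m crank '{"gripper":[0.28,0.28,0.28,0.28,0.28,0.28,0.28,0.28,0.28],"linear":[[40,0,0],[40,0,0],[40,0,0],[40,0,0],[0,0,0],[0,0,40],[0,0,40],[0,0,31],[0,0,0]],"roll":[0,0,0,0,0,0,0,0,0]}'
python3 -m crank '{"gripper":[0.28,0.28,0.28,0.28,0.28,0.28,0.28,0.28,0.28,0.28],"linear":[[-4,0,0],[-4,0,0],[-3,0,0],[-2,0,0],[-2,0,0],[-2,0,0],[-2,0,0],[-2,0,0],[-2,0,0],[-2,0,0]],"roll":[0,0,0,0,0,0,0,0,0,0]}'
python3 -m crank '{"gripper":[0.28,0.28,0.28,0.28,0.28,0.28,0.28,0.28],"linear":[[-2,0,0],[-2,0,0],[-2,0,0],[-2,0,0],[-2,0,0],[-2,0,0],[-2,0,0],[0,0,0]],"roll":[0,0,0,0,0,0,0,0]}'
```

```text
t: 7.55
tool_pos: [0.4928, 0.3779, 0.0443]
eef_rot: [0.712, 0.702, -0.006, -0.002]
force: [-0.7, -0.2, -0.2]
grip_width: 0.0602
gripper_force: 0.0
t: 8.55
tool_pos: [0.498, 0.3568, 0.0521]
eef_rot: [0.711, 0.703, 0.001, 0.0]
force: [1.9, 4.4, 1.5]
grip_width: 0.0603
gripper_force: 1.8
t: 9.35
tool_pos: [0.4969, 0.342, 0.0514]
eef_rot: [0.712, 0.703, -0.0, -0.0]
force: [2.1, 4.8, 3.1]
grip_width: 0.0602
gripper_force: 2.0
```

Back off slowly, rise, cross back and look.

```bash
python3 -m crank '{"gripper":[0.28,0.28,0.28,0.28,0.28,0.28,0.28,0.28,0.28,0.28],"linear":[[3,0,0],[3,0,0],[4,0,0],[6,0,0],[8,0,0],[0,0,-40],[0,0,-40],[0,0,-30],[-46,0,0],[-46,0,0]],"roll":[0,0,0,0,0,0,0,0,0,0]}'
python3 -m crank '{"gripper":[0.28,0.28,0.28,0.28],"linear":[[-46,0,0],[-6,0,0],[0,0,0],[0,0,0]],"roll":[0,0,0,0]}'
python3 m.py
```

```text
t: 10.35
tool_pos: [0.4966, 0.2745, 0.163]
eef_rot: [0.711, 0.704, 0.001, 0.001]
force: [-0.2, 0.2, 0.2]
grip_width: 0.0602
gripper_force: 0.0
t: 10.75
tool_pos: [0.4956, 0.2232, 0.1615]
eef_rot: [0.711, 0.703, 0.0, -0.0]
force: [0.1, -0.4, 0.1]
grip_width: 0.0604
gripper_force: 0.0
slab mid [0.4954 0.2942] rect [118.1  90.4] npx 373 137 stage pt [0.4805 0.2946] ang -0.0174 xr 0.414 0.575
ERR y mm -0.15  ang rad 0.0247  x(approx) mm 0.9
```

```bash
python3 -m crank '{"gripper":[0.28,0.28,0.28,0.28],"linear":[[-10,0,35],[-5,0,20],[0,0,0],[0,0,0]],"roll":[0,0,0,0]}'
python3 m.py pics/w3.png; python3 m.py
```

```text
t: 11.2
tool_pos: [0.4955, 0.2083, 0.1067]
eef_rot: [0.711, 0.703, 0.0, -0.0]
force: [-0.7, 0.7, 0.4]
grip_width: 0.0601
gripper_force: 0.0
slab mid [0.4953 0.2941] rect [118.   90.3] npx 620 173 stage pt [0.5272 0.294 ] ang -0.0140 xr 0.415 0.575
ERR y mm -0.32  ang rad 0.0212  x(approx) mm 0.8
slab mid [0.4952 0.2941] rect [118.   90.3] npx 619 165 stage pt [0.4933 0.2945] ang -0.0107 xr 0.415 0.575
ERR y mm -0.41  ang rad 0.0178  x(approx) mm 0.7
```

View pics/w3.png

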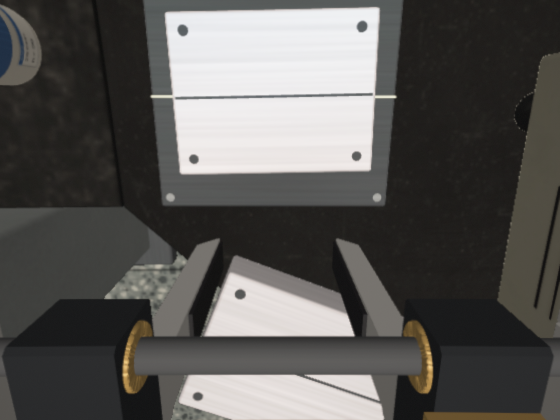

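The scribed line runs between the stage line ends at (152,97) and (395,96). Three readings agree: y about -0.3 mm, angle about 0.02 rad, lengthwise about 1 mm. All are inside tolerance and the gripper is clear, so I'm handing in.

```bash
python3 -c "
from station import robot
print(robot.job_done())"
```

```text
the job is handed in; nothing more can be done
None
```

The job is handed in at about 11 s: the slab lies flat on the platen, its line measured about 0.3 mm off the stage line, about 0.02 rad from parallel and about 1 mm off lengthwise, and the robot never went near the timer, beaker or tub; the hand-in returned no verdict.

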